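Let one jar roll out of a tipping tray past a sorting card

ROBOT

A 7-joint arm with a two-finger parallel gripper is mounted at the origin on a cart in front of the work surface, level with it; the furniture and walls round the work are solid. World frame = base frame: x ahead of the robot, y to its left, z up, the work surface at z = 0. Lengths are in m, angles in degrees, forces in N, time in s.
With the tool pointing down it reaches from about 0.4 to 0.9 m from the base axis. Payload 5.6 kg.
Tool frame: the origin (TCP) lies between the finger pads; the fingertips stand 22 mm ahead of it and the grasp point (between the pads) lies 3 mm ahead of it; z points along the fingers, y is the line along which they close (so a half turn about z gives the same grasp; the last joint's range is limited). The gripper opens to 92 mm and grips with 3 to 60 N. Pads are 20 mm wide; open, the fingers measure 128 mm over their backs; the gripper's body (75 mm by 189 mm) begins 69 mm behind the grasp point.
Start: joints at [-73.51, 26.786, -0.665, 91.828, 0.344, 61.387, -3.226], TCP at [0.211, 0.615, 0.237] pointing down, gripper open.
Joint ranges: [-144.91, 144.91], [-17.63, 115.5], [-89.93, 88.59], [15.96, 139.68], [-74.01, 254.01], [8.47, 105.57], [-167.45, 167.45]. Speed limits (degrees/s): [147.25, 147.25, 180, 180, 180, 180, 180].

INTERFACE

Orientations are given as a 3x3 rotation matrix whose columns are the frame's x, y, z axes.
In Python, from rig import observe, get_image, sign_off, search_frame gives the robot as it stands.
- The arm moves only by the tool carry_out, never from a script. Its argument "series" is a list that holds one entry, the list of rows, each a list of 5 numbers: the gripper's target within -1 to 1 (shut at 1, half-way at 0, fully open at -1), then the shift along the tool's x, y, z in m, then the turn about the tool's z in degrees. A call has 1 to 8 rows; each row shifts and turns the commanded pose from where the row before left it, along the tool's axes as they then stand; what a row does not reach is not made up. A row lasts 1/12 s, in which the tool goes at most 41.7 mm and 7.16 degrees, less where a joint would pass 70% of its speed; a pose out of reach is approached as far as the arm can. A call with a gripper value outside its range is refused whole. The fingers move at their own pace and stop on an object; the grip force is fixed at half the most. Time passes only in rows, so rows that do not move let the fingers close. It gives the time, the measured TCP pose, the force, the opening and the grip force at its end, in the units of the state.
- observe(): the state, without advancing time (a new reading comes with each control period).
- get_image(name): name is "scene" or "side" or "wrist"; returns a dict with "frame" (420x560x3 uint8, red, green, blue), "vertical_fov" (degrees; the focal length in pixels is half the picture's height over the tangent of half this angle, whatever the lens; pixels are square), "cx", "cy" (the principal point, pixels), "pose" (4x4, takes a point from camera to world coordinates). Camera axes: x right, y up, looking along -z (the intrinsics and any distortion apply to the point x, -y, -z); pixel columns grow to the right and rows downward; lengths in m; the calibration is good to about 2 mm. A picture is of the moment at which its call begins. There is no depth.
- sign_off(): hands the job in; it is judged then, once.
Trained networks look in a picture, given as the dict that the camera call returned (one of the last four; its "shot" number tells which), for a name from the list of things; names that differ only in an ending like _2 or _b are one class to them, and where a whole thing is asked for, a point or a joint stands for the part that bears it (a point fixed in the world has none). Each returns a list of dicts, best first, with "p" (0 to 1); they miss things now and then, are a little off and sometimes report something else, mostly with a low value. They report only what shows in the picture. A call takes as long as a camera call. They do not tell look-alikes from the thing itself.
- search_frame(picture, name): "pixel" ([column, row] in pixels, amid what is visible of it).
The state is a dict: "clock": time; "joint_positions": joint angles; "qvel": joint speeds; "tau": joint torques, N m; "tcp_pos": TCP position; "tool_rot": TCP orientation; "wrist_force": force on the tool from outside, world axes, zero at the start; "wrist_torque": the same for the moment, N m; "finger_gap": finger opening in m; "finger_force": force on a finger pad.
Only numpy, scipy, OpenCV 4.12 (cv2) and the standard library are available. Lean on these libraries where they do the work, as an engineer would, in place of code of your own. Each camera call takes 0.05 s, during which the arm holds its last target. There are 200 camera calls.

TASK

Three small jars lie side by side in the blue tipping tray. Stand the yellow sorting card on the tray's front lip so that it blocks the two cream-lidded jars and leaves a gap in front of the red-lidded one, press the lip down with it until the red-lidded jar rolls out into the orange catch tray, then ease the card up so that the cream-lidded jars stay in the blue tray and it swings back. Do not touch the jars with the gripper, and finally stand the card upright on the bench, clear of the stand.

Things in the scene. Friction and masses are not known exactly. Their poses are not given: they have to be found in the camera images.
- card: sorting card, 0.2 kg, standing on the bench: yellow blade 5 mm thick (its x), 165 mm long (its y), its top 81 mm above the underside; black foot strip 22 mm wide (x), 165 mm long, 5 mm high; black grip tab on top, 14 mm thick (x), 60 mm long (y), from 75 to 115 mm above the underside. Origin at the centre of the underside, z up. Alike front to back and left to right.
- stand: fixed grey stand, 300 x 300 mm, with the blue tray and the orange catch tray. Origin on the bench directly below the tray's pivot axis, x from the lip towards the tray's back wall, y along the pivot, z up. The pivot is 125 mm above the bench, and uprights reach y = +/-148 mm, 130 mm high. To its right, behind the card, a fixed orange box with a tester, 0.16 m high, fills x = 0.47 to 0.63, y = -0.35 to -0.21 m of the room
- tray_lip (a point): point on the floor of the blue tray, in the middle of its open front lip, where the card's foot should stand. Axes turn with the tray: x towards the back wall, y along the lip, z out of the floor. The tray floor reaches from x = -23 mm (front edge) to x = 139 mm (back wall, 50 mm high above the pivot), the inner width is y = +/-128 mm; the side walls (50 mm high) begin at x = 27 mm, so the first 50 mm of floor are open. Pivot axis: x = 57 mm, 6 mm below the floor
- tray (a joint): angle of the blue tray about its pivot, rad. 0: at rest, leaning back 0.10 rad so the jars lie against the back wall; 0.10: level; 0.40: stop, lip down by 0.30 rad. A weak spring returns it; about 4 to 10 N on the lip press it down, and when the card is raised it follows up to 0. The jars roll forward as soon as it is past level; raised slowly, the card keeps blocking until they roll back
- catch_floor (a point): centre of the floor of the orange catch tray in front of and below the lip; axes as the stand's. Inside 124 mm (x) by 276 mm (y), walls 36 to 56 mm high, low rubber ribs on the floor
- red_jar: small plastic jar, whitish body, red lid, 45 mm diameter, 61 mm long, 0.08 to 0.15 kg, lying on its side so that it rolls; at the start its long axis runs across the tray (along the tray's y). Origin at the centre of its base; its z runs from base to lid
- red_jar_mid (a point): middle of the red-lidded jar, on its axis. It starts at the left or right end place of the tray, about 85 mm to either side of the tray's middle
- cream_jar_end: small plastic jar, whitish body, cream lid, 45 mm diameter, 61 mm long, 0.08 to 0.15 kg, lying on its side so that it rolls; at the start its long axis runs across the tray (along the tray's y). Origin at the centre of its base; its z runs from base to lid
- cream_jar_end_mid (a point): middle of the cream-lidded jar that starts at the end place opposite the red one, on its axis
- cream_jar_mid: small plastic jar, whitish body, cream lid, 45 mm diameter, 61 mm long, 0.08 to 0.15 kg, lying on its side so that it rolls; at the start its long axis runs across the tray (along the tray's y). Origin at the centre of its base; its z runs from base to lid
- cream_jar_mid_mid (a point): middle of the cream-lidded jar that starts in the middle of the tray, on its axis
Mind the look-alikes: they are no part of the job. What is shaped like the cream_jar_end but turquoise is not meant.

How it is judged (in metres and radians):
On the way, in this order (a step that is already met when the one before it is completed fails the run):
1. the card presses on the blue tray while the tray's lip is below level (joint over 0.13 rad) (value of joint tray above 0.13 rad and contact force between card and stand above 0.5 N and height (world z) of card above 0.09 m).
2. the red-lidded jar is in the catch tray (x of red_jar_mid in the frame of catch_floor between -0.066 and 0.066 m and y of red_jar_mid in the frame of catch_floor between -0.142 and 0.142 m and z of red_jar_mid in the frame of catch_floor below 0.045 m), for 0.1 s.
At the end, for the whole second after the job is handed in: The red-lidded jar lies in the orange catch tray, both cream-lidded jars lie in the blue tray, the blue tray is back at rest (joint under 0.04 rad), and the card stands upright (within 0.15 rad) and still on the bench, not touching the stand or its trays (all of step 2 and x of cream_jar_end_mid in the frame of tray_lip between 0 and 0.145 m and z of cream_jar_end_mid in the frame of tray_lip between 0.01 and 0.05 m and x of cream_jar_mid_mid in the frame of tray_lip between 0 and 0.145 m and z of cream_jar_mid_mid in the frame of tray_lip between 0.01 and 0.05 m and value of joint tray below 0.04 rad and contact force between card and stand below 0.1 N and height (world z) of card below 0.012 m and angle between card's own z axis and vertical below 0.15 rad and linear speed of card below 0.02 m/s).
It fails at once if the gripper's fingers touch a jar (contact force between the fingers and red_jar above 0.5 N or contact force between the fingers and cream_jar_end above 0.5 N or contact force between the fingers and cream_jar_mid above 0.5 N).
It also fails if it takes over 51 s, if anything falls off the work surface, if the arm or the gripper's body presses on something with over 40 N, if the wrist force passes 120 N, or if a joint passes its speed limit or range.

## Working session

There is one attempt and no reset: what is moved stays moved. The work goes in short steps, Python scripts to look and compute and a tool call to move; the robot and the scene stay as the last step left them, time stands still between calls to the robot, and variables do not carry over. Pictures are saved under pics/ and viewed, at most 10 in all, crops included, and the job is handed in when it is done.

Besides the shell and the picture viewer there is one more tool, called by a JSON object that holds its "name" and its "arguments", one argument or row to a line. carry_out: Moves the arm, as the interface text tells. Its arguments: {"type":"object","properties":{"series":{"type":"array"}},"required":["series"]}

```bash
mkdir -p pics; python3 - <<'E'
from rig import *
import cv2,numpy as np
s=observe();print(s)
for n in ("scene","side"):
    p=get_image(n);cv2.imwrite(f"pics/{n}0.png",p["frame"][:,:,::-1])
    print(n,p["vertical_fov"],p["cx"],p["cy"],np.round(p["pose"],4).tolist(),[k for k in p if k!='frame'])
    for t in("card","stand","red_jar","cream_jar_end","tray_lip","catch_floor"):
        print(t,[(np.round(d["pixel"]).tolist(),round(d["p"],2)) for d in search_frame(p,t)][:4])
E
```

```text
{'clock': 0.0, 'joint_positions': array([-73.51184397,  26.8340891 ,  -0.66337962,  91.88119568,
         0.34408034,  61.38808739,  -3.22333158]), 'qvel': array([-0.0702386 ,  0.04764728,  0.0091412 ,  0.00217295,  0.02582346,
        0.01575814, -0.00543002]), 'tau': array([-8.57190116e-04, -5.20565414e+01, -1.25752261e-02, -2.43756026e+01,
       -5.66020107e-02,  1.73468498e-02,  1.71128013e-04]), 'tcp_pos': array([0.21100286, 0.61421163, 0.23565998]), 'tool_rot': array([[-9.45778369e-01,  3.24812380e-01, -4.40825374e-04],
       [ 3.24812649e-01,  9.45776826e-01, -1.71439955e-03],
       [-1.39935775e-04, -1.76462767e-03, -9.99998433e-01]]), 'wrist_force': array([ 0.3462702 ,  0.44805596, -0.20284242]), 'wrist_torque': array([-0.0254583 , -0.06538041, -0.01699205]), 'finger_force': 0.0, 'finger_gap': 0.09194955052140465}
scene 47.98401888581812 289.27849091146385 211.6935003382698 [[0.4614, 0.5297, -0.7117, -0.3647], [-0.887, 0.2591, -0.3823, -0.5627], [-0.0181, 0.8076, 0.5894, 0.85], [0.0, 0.0, 0.0, 1.0]] ['vertical_fov', 'cx', 'cy', 'pose', 'shot']
card [([351.0, 292.0], 0.9)]
stand []
red_jar [([244.0, 164.0], 0.7), ([291.0, 179.0], 0.5), ([264.0, 173.0], 0.47)]
cream_jar_end [([416.0, 269.0], 0.83), ([292.0, 180.0], 0.55)]
tray_lip [([254.0, 184.0], 0.95)]
catch_floor [([250.0, 222.0], 0.63)]
side 47.47567018950027 281.11503160201033 207.06511407047634 [[0.9666, 0.1578, -0.2018, 0.2428], [-0.2556, 0.5406, -0.8015, -1.2094], [-0.0174, 0.8264, 0.5629, 0.9199], [0.0, 0.0, 0.0, 1.0]] ['vertical_fov', 'cx', 'cy', 'pose', 'shot']
card [([255.0, 291.0], 0.91), ([308.0, 188.0], 0.45)]
stand [([270.0, 206.0], 0.66)]
red_jar [([298.0, 161.0], 0.65)]
cream_jar_end [([325.0, 314.0], 0.96), ([311.0, 188.0], 0.46)]
tray_lip [([283.0, 183.0], 0.88)]
catch_floor [([272.0, 205.0], 0.79)]
```

```bash
python3 - <<'E'
import cv2
a=cv2.imread("pics/scene0.png")[110:350,180:460];b=cv2.imread("pics/side0.png")[100:340,180:400]
cv2.imwrite("pics/a.png",cv2.resize(a,None,fx=2.5,fy=2.5,interpolation=cv2.INTER_CUBIC))
cv2.imwrite("pics/b.png",cv2.resize(b,None,fx=2.5,fy=2.5,interpolation=cv2.INTER_CUBIC))
E
```

```text
(no output)
```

View pics/a.png

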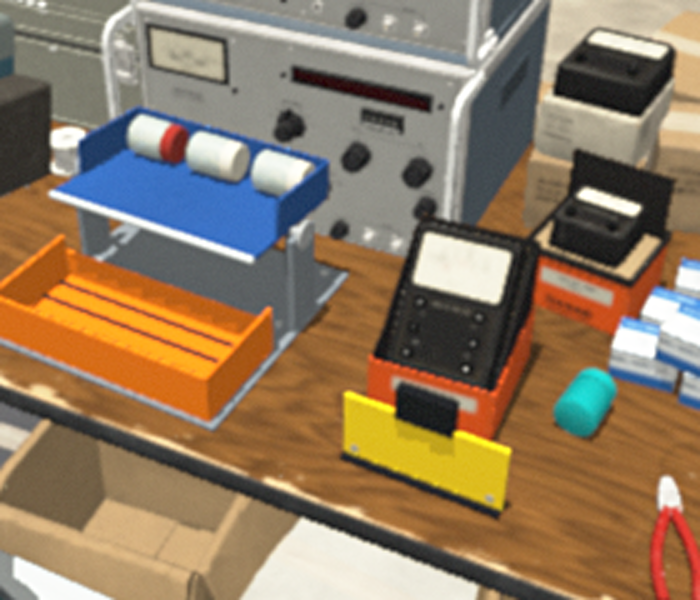

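View pics/b.png

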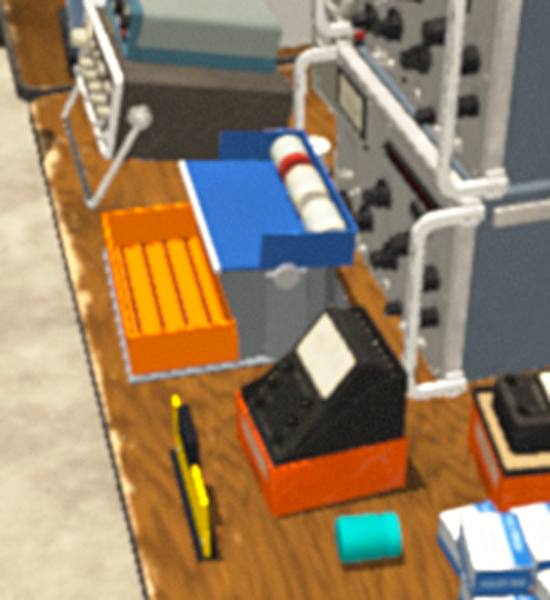

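The scene picture shows the red lid on the far-left jar (crop 172,143; robot's +y end) and the card in front of the tester. Its foot corners are at crop (343,458) and (500,515). The lip corners are at crop (52,190) and (253,259), and in the side crop at (182,161) and (218,268).

```bash
cat > h.py <<'E'
import numpy as np,cv2
from scipy.optimize import least_squares
def proj(p,X):
    f=210/np.tan(np.radians(p["vertical_fov"]/2));T=np.linalg.inv(p["pose"])
    c=(T[:3,:3]@np.atleast_2d(X).T).T+T[:3,3]
    return np.c_[p["cx"]+f*c[:,0]/-c[:,2],p["cy"]-f*c[:,1]/-c[:,2]]
def yawmat(a):c,s=np.cos(a),np.sin(a);return np.array([[c,-s,0],[s,c,0],[0,0,1]])
def place(q,P):return P@yawmat(q[2]).T+np.r_[q[0],q[1],0]
def fit(obs,x0):# obs: list of (pic,modelpts,pixels)
    r=lambda q:np.concatenate([(proj(p,place(q,np.array(P,float)))-np.array(u)).ravel() for p,P,u in obs])
    s=least_squares(r,x0,loss='soft_l1');return s.x,np.round(r(s.x).reshape(-1,2),1)
E
python3 - <<'E'
from rig import *
from h import *
A=get_image("scene");B=get_image("side")
ca=lambda l:[(180+u/2.5,110+v/2.5) for u,v in l];cb=lambda l:[(180+u/2.5,100+v/2.5) for u,v in l]
q,r=fit([(A,[(-.011,.0825,0),(-.011,-.0825,0),(0,.0825,.081),(0,-.0825,.081)],ca([(343,459),(500,516),(346,394),(510,448)])),
 (B,[(0,.0825,.081),(0,-.0825,.081)],cb([(177,398),(209,496+0)]))],[.4,-.28,0])
print("card",q,np.degrees(q[2]),r.tolist())
c,s=np.cos(.1),np.sin(.1)
def tr(x,y,z): dx,dz=x-.057,z+.006; return (dx*c+dz*s,y,.125-dx*s+dz*c)
w=.131
q,r=fit([(A,[tr(-.023,w,0),tr(-.023,-w,0)],ca([(52,191),(253,258)])),(B,[tr(-.023,w,0),tr(-.023,-w,0)],cb([(182,162),(218,269)]))],[.6,.1,0])
print("stand",q,np.degrees(q[2]),r.tolist())
print("lip",place(q,np.array([tr(0,0,0)])))
for a,(x,y,z) in (("pivR",(0,-.148,.125)),("backR",tr(.142,-w,.05)),("wallR",tr(.027,-w,.05)),("pivL",(0,.148,.130))):
  P=place(q,np.array([(x,y,z)]));print(a,((proj(A,P)-[180,110])*2.5).round(),((proj(B,P)-[180,100])*2.5).round())
E
```

```text
card [ 0.39868022 -0.31085914 -0.00502374] -0.28783891639375453 [[-1.1, -0.4], [0.2, -0.0], [0.2, -1.4], [1.3, -0.5], [-1.2, -1.0], [-0.5, 2.5]]
stand [ 0.56684647  0.04051526 -0.04890092] -2.8018164439037125 [[0.3, -0.6], [0.6, -0.5], [-0.7, -0.4], [-0.8, -0.3]]
lip [[0.51079731 0.0432583  0.13666053]]
pivR [[307. 234.]] [[286. 277.]]
backR [[333. 153.]] [[357. 226.]]
wallR [[281. 194.]] [[262. 230.]]
pivL [[ 85. 160.]] [[236. 154.]]
```

```bash
cat > plan.py <<'E'
import numpy as np,json
from rig import observe
def plan(wps,step=.04,dyaw=7.1,start=None):
    """wps: (x,y,z,yaw_of_tool_y_deg,grip[,step]); prints rows (8 a line)"""
    s=observe();p=s["tcp_pos"];a=np.degrees(np.arctan2(s["tool_rot"][1,1],s["tool_rot"][0,1]))
    rows=[]
    for w in wps:
        st=w[5] if len(w)>5 else step
        d=np.array(w[:3])-p;da=(w[3]-a+180)%360-180
        n=max(1,int(np.ceil(max(np.linalg.norm(d)/st,abs(da)/dyaw))))
        for i in range(n):
            t=np.radians(a);y=np.array([np.cos(t),np.sin(t),0]);x=np.array([-y[1],y[0],0])
            v=d/n;rows.append([w[4],round(v@x,4),round(v@y,4),round(-v[2],4),round(-da/n,2)]);a+=da/n
        p=np.array(w[:3])
    for i in range(0,len(rows),8):print(json.dumps(rows[i:i+8]))
E
python3 -c "
from plan import *
plan([(.44,.1,.27,0,.2),(.40,-.31,.26,-.3,.2)])"
```

```text
[[0.2, -0.0256, -0.0275, -0.0022, 4.74], [0.2, -0.0278, -0.0253, -0.0022, 4.74], [0.2, -0.0298, -0.0229, -0.0022, 4.74], [0.2, -0.0315, -0.0204, -0.0022, 4.74], [0.2, -0.0331, -0.0177, -0.0022, 4.74], [0.2, -0.0345, -0.0149, -0.0022, 4.74], [0.2, -0.0356, -0.012, -0.0022, 4.74], [0.2, -0.0365, -0.009, -0.0022, 4.74]]
[[0.2, -0.0371, -0.006, -0.0022, 4.74], [0.2, -0.0374, -0.0029, -0.0022, 4.74], [0.2, -0.0376, 0.0002, -0.0022, 4.74], [0.2, -0.0374, 0.0033, -0.0022, 4.74], [0.2, -0.037, 0.0064, -0.0022, 4.74], [0.2, -0.0364, 0.0094, -0.0022, 4.74], [0.2, -0.0355, 0.0124, -0.0022, 4.74], [0.2, -0.0373, -0.0036, 0.0009, 0.03]]
[[0.2, -0.0373, -0.0036, 0.0009, 0.03], [0.2, -0.0373, -0.0036, 0.0009, 0.03], [0.2, -0.0373, -0.0036, 0.0009, 0.03], [0.2, -0.0373, -0.0036, 0.0009, 0.03], [0.2, -0.0373, -0.0035, 0.0009, 0.03], [0.2, -0.0373, -0.0035, 0.0009, 0.03], [0.2, -0.0373, -0.0035, 0.0009, 0.03], [0.2, -0.0373, -0.0035, 0.0009, 0.03]]
[[0.2, -0.0373, -0.0035, 0.0009, 0.03], [0.2, -0.0373, -0.0035, 0.0009, 0.03]]
```

{"name": "carry_out", "arguments": {
  "series": [
    [[0.2,-0.026,-0.027,-0.003,4.75],[0.2,-0.028,-0.025,-0.003,4.75],[0.2,-0.03,-0.023,-0.003,4.75],[0.2,-0.031,-0.02,-0.003,4.75],[0.2,-0.033,-0.018,-0.003,4.75],[0.2,-0.034,-0.015,-0.003,4.75],[0.2,-0.036,-0.012,-0.003,4.75],[0.2,-0.036,-0.009,-0.003,4.75]]
  ]
}}

```text
clock: 1.47
tcp_pos: [0.3337, 0.3394, 0.261]
tool_rot: [[-0.542, 0.84, 0.0], [0.84, 0.542, 0.001], [0.0, 0.001, -1.0]]
wrist_force: [0.5, 0.6, 0.8]
finger_gap: 0.0408
finger_force: 0.0
```

{"name": "carry_out", "arguments": {
  "series": [
    [[0.2,-0.037,-0.006,-0.002,4.75],[0.2,-0.037,-0.003,-0.002,4.75],[0.2,-0.037,0,-0.002,4.75],[0.2,-0.037,0.003,-0.002,4.75],[0.2,-0.037,0.006,-0.002,4.75],[0.2,-0.036,0.009,-0.002,4.75],[0.2,-0.036,0.012,-0.002,4.75],[0.2,-0.037,-0.004,0.001,0]]
  ]
}}

```text
clock: 2.13
tcp_pos: [0.4358, 0.0629, 0.2747]
tool_rot: [[0.008, 1.0, 0.004], [1.0, -0.008, 0.0], [0.0, 0.004, -1.0]]
wrist_force: [0.7, -0.1, 0.4]
finger_gap: 0.0368
finger_force: 0.0
```

{"name": "carry_out", "arguments": {
  "series": [
    [[0.2,-0.037,-0.004,0.001,0],[0.2,-0.037,-0.004,0.001,0],[0.2,-0.037,-0.004,0.001,0],[0.2,-0.037,-0.004,0.001,0],[0.2,-0.037,-0.004,0.001,0],[0.2,-0.037,-0.003,0.001,0],[0.2,-0.037,-0.003,0.001,0],[0.2,-0.037,-0.003,0.001,0]]
  ]
}}

```text
clock: 2.8
tcp_pos: [0.4025, -0.233, 0.2661]
tool_rot: [[0.003, 1.0, 0.002], [1.0, -0.003, 0.001], [0.001, 0.002, -1.0]]
wrist_force: [0.4, -0.6, -0.1]
finger_gap: 0.0368
finger_force: 0.0
```

{"name": "carry_out", "arguments": {
  "series": [
    [[0.2,-0.037,-0.003,0.001,0],[0.2,-0.037,-0.003,0.001,0],[0.2,0,0,0,0],[0.2,0,0,0,0]]
  ]
}}

```text
clock: 3.13
tcp_pos: [0.3956, -0.3073, 0.2635]
tool_rot: [[0.008, 1.0, -0.001], [1.0, -0.008, -0.001], [-0.001, -0.001, -1.0]]
wrist_force: [0.6, 0.7, 0.9]
finger_gap: 0.0369
finger_force: 0.0
```

```bash
python3 - <<'E'
from rig import *
from h import *
s=observe();print(s["clock"],s["tcp_pos"],s["tool_rot"][:,1],s["wrist_force"],s["finger_gap"],s["joint_positions"])
p=get_image("wrist");cv2.imwrite("pics/w1.png",p["frame"][:,:,::-1])
print(p["vertical_fov"],np.round(p["pose"],3).tolist(),search_frame(p,"card")[:2])
print(proj(p,place([.3987,-.3109,-.005],np.array([(-.007,.03,.115),(.007,.03,.115),(.007,-.03,.115),(-.007,-.03,.115),(0,.0825,.081),(0,-.0825,.081)]))).round())
E
```

```text
3.1333 [ 0.39561764 -0.30729807  0.26352839] [ 9.99964456e-01 -8.39752398e-03 -7.53626335e-04] [0.63500106 0.74013901 0.92124692] 0.03693600510355993 [ -9.27718598  12.92589653  50.44714323 113.12306972 -11.51456678
  59.07423068  45.94128784]
59.53075117368137 [[1.0, 0.007, 0.003, 0.397], [-0.008, 0.968, 0.251, -0.237], [-0.001, -0.251, 0.968, 0.411], [0.0, 0.0, 0.0, 1.0]] [{'pixel': [280.4, 183.2], 'p': 0.87}]
[[273. 175.]
 [290. 175.]
 [290. 245.]
 [273. 245.]
 [281. 109.]
 [281. 285.]]
```

View pics/w1.png

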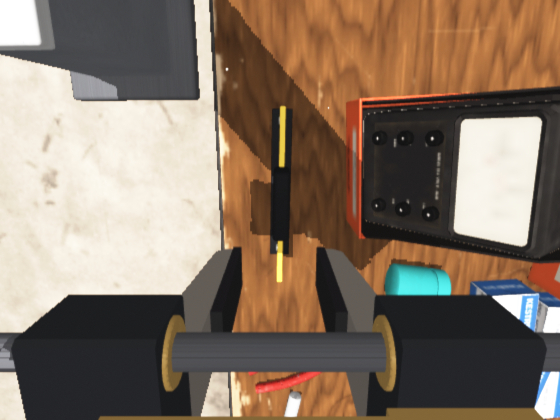

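The blade runs from (283,107) to (279,281), and the grip tab is centred near column 281. That puts the card at about (0.3985, -0.308) with a yaw of -1.5°. Descending to grasp.

{"name": "carry_out", "arguments": {
  "series": [
    [[0.2,0,0.003,0.036,1.0],[0.2,0,0,0.036,0],[0.2,0,0,0.036,0],[0.2,0,0,0.028,0],[0.2,0,0,0.02,0],[0.2,0,0,0,0],[1,0,0,0,0],[1,0,0,0,0]]
  ]
}}

```text
clock: 3.9
tcp_pos: [0.4007, -0.305, 0.1089]
tool_rot: [[0.02, 1.0, 0.002], [1.0, -0.02, -0.0], [-0.0, 0.002, -1.0]]
wrist_force: [-0.1, 0.1, 0.1]
finger_gap: 0.0255
finger_force: 0.0
```

{"name": "carry_out", "arguments": {
  "series": [
    [[1,0,0,0,0],[1,0,0,0,0],[1,0,0,0,0]]
  ]
}}

```text
clock: 4.15
tcp_pos: [0.4007, -0.3055, 0.109]
tool_rot: [[0.021, 1.0, 0.003], [1.0, -0.021, -0.0], [-0.0, 0.003, -1.0]]
wrist_force: [-0.2, 1.2, 7.5]
finger_gap: 0.0142
finger_force: 30.0
```

```bash
python3 -c "
from plan import *
plan([(.4007,-.3055,.15,-1.2,1,.015),(.4007,-.3055,.28,-1.2,1,.035),(.5087,.004,.285,-2.8,1,.035)])"
```

```text
[[1, -0.0, 0.0, -0.0137, 0.01], [1, -0.0, 0.0, -0.0137, 0.01], [1, -0.0, 0.0, -0.0137, 0.01], [1, 0.0, 0.0, -0.0325, -0.0], [1, 0.0, 0.0, -0.0325, -0.0], [1, 0.0, 0.0, -0.0325, -0.0], [1, 0.0, 0.0, -0.0325, -0.0], [1, 0.0312, 0.0101, -0.0005, 0.16]]
[[1, 0.0312, 0.0101, -0.0005, 0.16], [1, 0.0312, 0.01, -0.0005, 0.16], [1, 0.0313, 0.0099, -0.0005, 0.16], [1, 0.0313, 0.0098, -0.0005, 0.16], [1, 0.0313, 0.0097, -0.0005, 0.16], [1, 0.0313, 0.0096, -0.0005, 0.16], [1, 0.0314, 0.0095, -0.0005, 0.16], [1, 0.0314, 0.0095, -0.0005, 0.16]]
[[1, 0.0314, 0.0094, -0.0005, 0.16]]
```

{"name": "carry_out", "arguments": {
  "series": [
    [[1,0,0,-0.014,0],[1,0,0,-0.014,0],[1,0,0,-0.014,0],[1,0,0,-0.032,0],[1,0,0,-0.032,0],[1,0,0,-0.032,0],[1,0,0,-0.032,0],[1,0.031,0.01,0,0.2]]
  ]
}}

```text
clock: 4.82
tcp_pos: [0.4103, -0.2818, 0.2839]
tool_rot: [[0.034, 0.999, 0.01], [0.999, -0.034, -0.007], [-0.007, 0.01, -1.0]]
wrist_force: [1.6, -2.0, -0.9]
finger_gap: 0.0139
finger_force: 30.0
```

{"name": "carry_out", "arguments": {
  "series": [
    [[1,0.031,0.01,0,0.2],[1,0.031,0.01,0,0.2],[1,0.031,0.01,0,0.2],[1,0.031,0.01,0,0.2],[1,0.031,0.01,0,0.2],[1,0.031,0.01,0,0.2],[1,0.031,0.01,0,0.2],[1,0.031,0.009,0,0]]
  ]
}}

```text
clock: 5.48
tcp_pos: [0.4984, -0.028, 0.278]
tool_rot: [[0.049, 0.999, 0.001], [0.999, -0.049, 0.001], [0.001, 0.001, -1.0]]
wrist_force: [0.3, -0.2, -2.0]
finger_gap: 0.0141
finger_force: 30.0
```

{"name": "carry_out", "arguments": {
  "series": [
    [[1,0.031,0.009,0,0],[1,0,0,0,0],[1,0,0,0,0],[1,0,0,0,0]]
  ]
}}

```text
clock: 5.82
tcp_pos: [0.5084, 0.0002, 0.2776]
tool_rot: [[0.049, 0.999, -0.0], [0.999, -0.049, -0.0], [-0.0, -0.0, -1.0]]
wrist_force: [0.3, -0.7, -3.0]
finger_gap: 0.0139
finger_force: 30.0
```

```bash
python3 - <<'E'
from rig import *
from h import *
s=observe();print(s["clock"],s["tcp_pos"],s["tool_rot"],s["wrist_force"],s["finger_gap"])
ims=[]
for n,(r,c) in (("scene",(90,180)),("side",(80,180))):
    p=get_image(n);q=p["frame"][r:r+200,c:c+180,::-1];ims.append(cv2.resize(q,None,fx=2.2,fy=2.2,interpolation=cv2.INTER_CUBIC))
    t=s["tcp_pos"];a=np.arctan2(s["tool_rot"][1,1],s["tool_rot"][0,1])
    P=np.array([(0,.0825,.081),(0,-.0825,.081),(-.011,.0825,0),(-.011,-.0825,0)])+[0,-.0025,t[2]-.109]
    print(n,((proj(p,place([t[0],t[1],a],P))-[c,r])*2.2).round())
    L=place([.56685,.04052,-.0489],np.array([(-.056,.085,.139),(-.056,-.042,.139)]));print("lip pts",((proj(p,L)-[c,r])*2.2).round())
cv2.imwrite("pics/c.png",np.hstack(ims))
E
```

```text
5.8167 [5.08372767e-01 2.02934932e-04 2.77622638e-01] [[ 4.93256645e-02  9.98782714e-01 -2.61391130e-04]
 [ 9.98782667e-01 -4.93257648e-02 -3.92440573e-04]
 [-4.04856178e-04 -2.41715538e-04 -9.99999889e-01]] [ 0.3127034  -0.65488774 -2.97314558] 0.013863740474280425
scene [[109. 144.]
 [230. 179.]
 [110. 206.]
 [226. 243.]]
lip pts [[ 87. 212.]
 [171. 239.]]
side [[181. 146.]
 [204. 204.]
 [176. 198.]
 [198. 259.]]
lip pts [[179. 199.]
 [195. 243.]]
```

View pics/c.png

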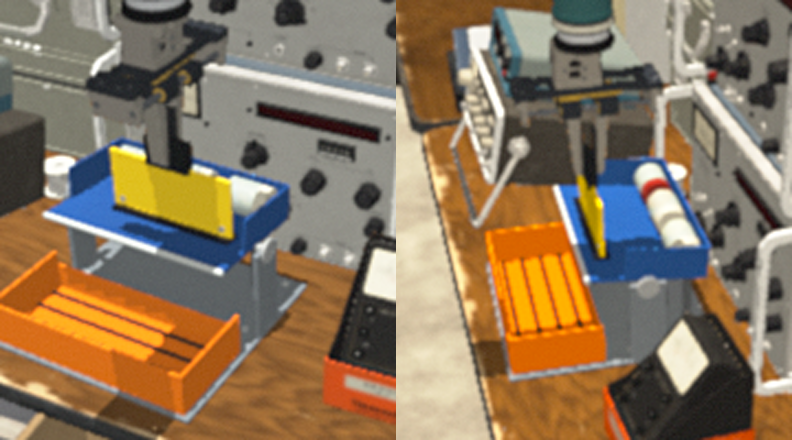

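The card hangs over the lip. Its blade corners are at crop (112,148) and (235,180), about 4 mm further right than modelled. I'll shift it 3 mm left, then lower it.

{"name": "carry_out", "arguments": {
  "series": [
    [[1,0.003,0,0.01,0],[1,0,0,0.01,0],[1,0,0,0.008,0],[1,0,0,0.002,0],[1,0,0,0.002,0],[1,0,0,0.002,0],[1,0,0,0.002,0],[1,0,0,0.002,0]]
  ]
}}

```text
clock: 6.58
tcp_pos: [0.5082, 0.0035, 0.2398]
tool_rot: [[0.049, 0.999, -0.002], [0.999, -0.049, 0.0], [0.0, -0.002, -1.0]]
wrist_force: [-4.9, 0.2, 8.5]
finger_gap: 0.0138
finger_force: 30.0
```

{"name": "carry_out", "arguments": {
  "series": [
    [[1,0,0,0.002,0],[1,0,0,0.002,0],[1,0,0,0.001,0],[1,0,0,0.001,0],[1,0,0,0,0]]
  ]
}}

```text
clock: 7.0
tcp_pos: [0.5079, 0.0035, 0.2338]
tool_rot: [[0.049, 0.999, -0.003], [0.999, -0.049, 0.0], [0.0, -0.003, -1.0]]
wrist_force: [-4.6, -0.2, 6.5]
finger_gap: 0.0138
finger_force: 30.0
```

```bash
python3 - <<'E'
from rig import *
from h import *
s=observe();print(s["clock"],s["tcp_pos"],s["wrist_force"],s["finger_gap"])
ims=[]
for n,(r,c) in (("scene",(90,180)),("side",(80,180))):
    p=get_image(n);q=p["frame"][r:r+200,c:c+180,::-1];ims.append(cv2.resize(q,None,fx=2.2,fy=2.2,interpolation=cv2.INTER_CUBIC))
cv2.imwrite("pics/d.png",np.hstack(ims))
E
```

```text
7.0 [0.50785503 0.0035128  0.23380007] [-4.58437107 -0.20082784  6.5368593 ] 0.013791358059454067
```

View pics/d.png

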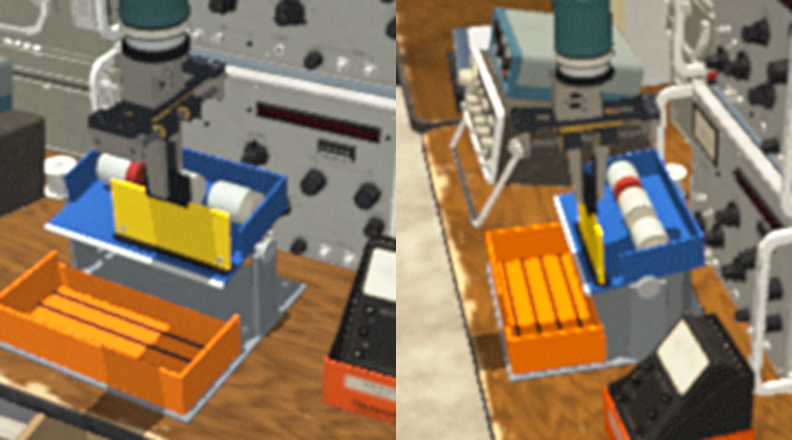

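The jars are rolling forward. The red lid is at crop (133,173) and both cream jars are behind the card. I'll hold still and watch.

{"name": "carry_out", "arguments": {
  "series": [
    [[1,0,0,0,0],[1,0,0,0,0],[1,0,0,0,0],[1,0,0,0,0],[1,0,0,0,0],[1,0,0,0,0],[1,0,0,0,0],[1,0,0,0,0]]
  ]
}}

```text
clock: 7.77
tcp_pos: [0.5088, 0.0038, 0.2336]
tool_rot: [[0.049, 0.999, -0.0], [0.999, -0.049, 0.0], [-0.0, -0.0, -1.0]]
wrist_force: [-3.5, -0.4, 1.7]
finger_gap: 0.0138
finger_force: 30.0
```

{"name": "carry_out", "arguments": {
  "series": [
    [[1,0,0,0,0],[1,0,0,0,0],[1,0,0,0,0],[1,0,0,0,0]]
  ]
}}

```text
clock: 8.1
tcp_pos: [0.5089, 0.0038, 0.2336]
tool_rot: [[0.049, 0.999, -0.0], [0.999, -0.049, 0.0], [0.0, -0.0, -1.0]]
wrist_force: [-3.9, -0.2, 2.6]
finger_gap: 0.0139
finger_force: 30.0
```

```bash
python3 - <<'E'
from rig import *
from h import *
s=observe();print(s["clock"],s["tcp_pos"],s["wrist_force"],s["finger_gap"])
ims=[]
for n,(r,c) in (("scene",(90,180)),("side",(80,180))):
    p=get_image(n);q=p["frame"][r:r+200,c:c+180,::-1];ims.append(cv2.resize(q,None,fx=2.2,fy=2.2,interpolation=cv2.INTER_CUBIC))
cv2.imwrite("pics/e.png",np.hstack(ims))
E
```

```text
8.1 [0.50885988 0.00383762 0.23358926] [-3.93897476 -0.18092167  2.59771169] 0.013853865516586548
```

View pics/e.png

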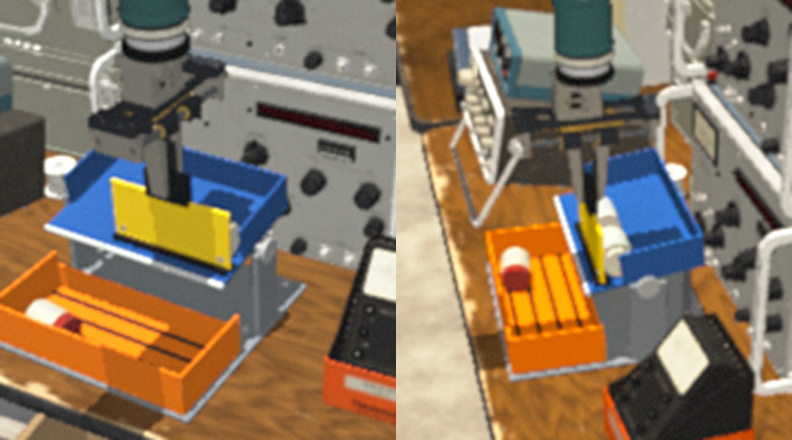

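The red jar lies in the catch tray (scene crop 50,313) and both cream jars rest against the card. Now easing it up slowly.

{"name": "carry_out", "arguments": {
  "series": [
    [[1,0,0,-0.0006,0],[1,0,0,-0.0006,0],[1,0,0,-0.0006,0],[1,0,0,-0.0006,0],[1,0,0,-0.0006,0],[1,0,0,-0.0006,0],[1,0,0,-0.0006,0],[1,0,0,-0.0006,0]]
  ]
}}

```text
clock: 8.87
tcp_pos: [0.5093, 0.0039, 0.2386]
tool_rot: [[0.049, 0.999, 0.001], [0.999, -0.049, 0.0], [0.0, 0.001, -1.0]]
wrist_force: [-0.4, 0.2, 1.5]
finger_gap: 0.0137
finger_force: 30.0
```

{"name": "carry_out", "arguments": {
  "series": [
    [[1,0,0,-0.0006,0],[1,0,0,-0.0006,0],[1,0,0,-0.0006,0],[1,0,0,-0.0006,0],[1,0,0,-0.0006,0],[1,0,0,-0.0006,0],[1,0,0,-0.0006,0],[1,0,0,-0.0006,0]]
  ]
}}

```text
clock: 9.53
tcp_pos: [0.5093, 0.0039, 0.2434]
tool_rot: [[0.049, 0.999, 0.001], [0.999, -0.049, 0.0], [0.0, 0.001, -1.0]]
wrist_force: [0.8, 1.0, 0.4]
finger_gap: 0.0139
finger_force: 30.0
```

{"name": "carry_out", "arguments": {
  "series": [
    [[1,0,0,-0.0005,0],[1,0,0,-0.0005,0],[1,0,0,-0.0005,0],[1,0,0,-0.0005,0],[1,0,0,-0.0005,0],[1,0,0,-0.0005,0],[1,0,0,-0.0005,0],[1,0,0,-0.0005,0]]
  ]
}}

```text
clock: 10.2
tcp_pos: [0.5087, 0.0039, 0.2471]
tool_rot: [[0.049, 0.999, -0.001], [0.999, -0.049, -0.0], [-0.0, -0.001, -1.0]]
wrist_force: [0.8, -0.4, -1.1]
finger_gap: 0.0139
finger_force: 30.0
```

```bash
python3 - <<'E'
from rig import *
from h import *
s=observe();print(s["clock"],s["tcp_pos"],s["wrist_force"],s["finger_gap"])
ims=[]
for n,(r,c) in (("scene",(90,180)),("side",(80,180))):
    p=get_image(n);q=p["frame"][r:r+200,c:c+180,::-1];ims.append(cv2.resize(q,None,fx=2.2,fy=2.2,interpolation=cv2.INTER_CUBIC))
cv2.imwrite("pics/f.png",np.hstack(ims))
E
```

```text
10.2 [0.50865455 0.00385838 0.24712533] [ 0.80512559 -0.42369291 -1.07143593] 0.013933446852064102
```

View pics/f.png

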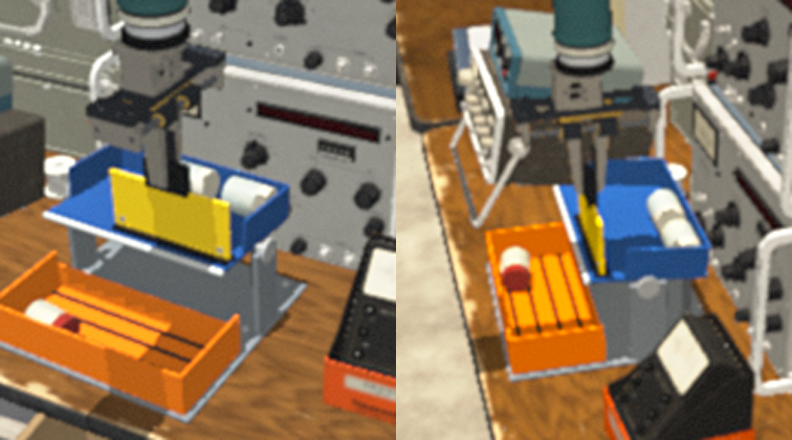

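The cream jars have rolled back to the rear wall (side crop 665–685, 205–235) and the tray is back up. Lifting, then returning the card to its original place.

{"name": "carry_out", "arguments": {
  "series": [
    [[1,0,0,-0.001,0],[1,0,0,-0.001,0],[1,0,0,-0.002,0],[1,0,0,-0.004,0],[1,0,0,-0.008,0],[1,0,0,-0.012,0],[1,0,0,-0.012,0],[1,0,0,0,0]]
  ]
}}

```text
clock: 10.97
tcp_pos: [0.5103, 0.0037, 0.2898]
tool_rot: [[0.049, 0.999, 0.004], [0.999, -0.049, 0.001], [0.001, 0.004, -1.0]]
wrist_force: [0.0, 0.1, -1.8]
finger_gap: 0.0139
finger_force: 30.0
```

```bash
python3 -c "
from plan import *
plan([(.400,-.305,.287,-1.2,1,.035),(.4,-.305,.13,-1.2,1,.03)])"
```

```text
[[1, -0.0314, -0.0095, 0.0003, -0.16], [1, -0.0313, -0.0096, 0.0003, -0.16], [1, -0.0313, -0.0097, 0.0003, -0.16], [1, -0.0313, -0.0098, 0.0003, -0.16], [1, -0.0313, -0.0099, 0.0003, -0.16], [1, -0.0312, -0.0099, 0.0003, -0.16], [1, -0.0312, -0.01, 0.0003, -0.16], [1, -0.0312, -0.0101, 0.0003, -0.16]]
[[1, -0.0312, -0.0102, 0.0003, -0.16], [1, -0.0311, -0.0103, 0.0003, -0.16], [1, 0.0, 0.0, 0.0262, -0.0], [1, 0.0, 0.0, 0.0262, -0.0], [1, 0.0, 0.0, 0.0262, -0.0], [1, 0.0, 0.0, 0.0262, -0.0], [1, 0.0, 0.0, 0.0262, -0.0], [1, 0.0, 0.0, 0.0262, -0.0]]
```

{"name": "carry_out", "arguments": {
  "series": [
    [[1,-0.031,-0.01,0,-0.2],[1,-0.031,-0.01,0,-0.2],[1,-0.031,-0.01,0,-0.2],[1,-0.031,-0.01,0,-0.2],[1,-0.031,-0.01,0,-0.2],[1,-0.031,-0.01,0,-0.2],[1,-0.031,-0.01,0,-0.2],[1,-0.031,-0.01,0,-0.2]]
  ]
}}

```text
clock: 11.63
tcp_pos: [0.419, -0.2422, 0.2872]
tool_rot: [[0.021, 1.0, 0.001], [1.0, -0.021, 0.001], [0.001, 0.001, -1.0]]
wrist_force: [0.5, 0.1, -2.2]
finger_gap: 0.0141
finger_force: 30.0
```

{"name": "carry_out", "arguments": {
  "series": [
    [[1,-0.031,-0.01,0,0],[1,-0.031,-0.01,0,0],[1,0,0,0,0],[1,0,0,0.03,0],[1,0,0,0.03,0],[1,0,0,0.03,0],[1,0,0,0.03,0],[1,0,0,0.03,0]]
  ]
}}

```text
clock: 12.3
tcp_pos: [0.3986, -0.3022, 0.1357]
tool_rot: [[0.021, 1.0, 0.0], [1.0, -0.021, -0.0], [-0.0, 0.0, -1.0]]
wrist_force: [0.6, -0.3, -2.9]
finger_gap: 0.0139
finger_force: 30.0
```

{"name": "carry_out", "arguments": {
  "series": [
    [[1,0,0,0.01,0],[1,0,0,0.005,0],[1,0,0,0,0],[1,0,0,0,0]]
  ]
}}

```text
clock: 12.63
tcp_pos: [0.3994, -0.3033, 0.1234]
tool_rot: [[0.021, 1.0, 0.002], [1.0, -0.021, -0.001], [-0.001, 0.002, -1.0]]
wrist_force: [-0.1, -0.5, -1.5]
finger_gap: 0.0139
finger_force: 30.0
```

Lowering gently until contact.

{"name": "carry_out", "arguments": {
  "series": [
    [[1,0,0,0.004,0],[1,0,0,0.003,0],[1,0,0,0.002,0],[1,0,0,0.002,0],[1,0,0,0.001,0],[1,0,0,0.001,0],[1,0,0,0,0]]
  ]
}}

```text
clock: 13.22
tcp_pos: [0.3987, -0.3027, 0.1093]
tool_rot: [[0.021, 1.0, 0.0], [1.0, -0.021, 0.0], [0.0, 0.0, -1.0]]
wrist_force: [-0.5, -0.6, 0.8]
finger_gap: 0.0139
finger_force: 30.0
```

{"name": "carry_out", "arguments": {
  "series": [
    [[1,0,0,0.0005,0],[1,0,0,0,0],[0.3,0,0,0,0],[0.3,0,0,0,0],[0.3,0,0,0,0],[0.3,0,0,-0.006,0],[0.3,0,0,-0.02,0],[0.3,0,0,-0.03,0]]
  ]
}}

```text
clock: 13.88
tcp_pos: [0.3971, -0.3017, 0.1638]
tool_rot: [[0.021, 1.0, -0.005], [1.0, -0.021, 0.002], [0.001, -0.005, -1.0]]
wrist_force: [0.3, -0.3, 0.5]
finger_gap: 0.0319
finger_force: 0.0
```

{"name": "carry_out", "arguments": {
  "series": [
    [[0.3,0,0,-0.04,0],[0.3,0,0,-0.03,0],[0.3,0,0,0,0],[0.3,0,0,0,0],[0.3,0,0,0,0],[0.3,0,0,0,0]]
  ]
}}

```text
clock: 14.38
tcp_pos: [0.3979, -0.3019, 0.2335]
tool_rot: [[0.021, 1.0, -0.002], [1.0, -0.021, 0.001], [0.001, -0.002, -1.0]]
wrist_force: [-0.9, -1.0, -0.1]
finger_gap: 0.0319
finger_force: 0.0
```

```bash
python3 - <<'E'
from rig import *
from h import *
s=observe();print(s["clock"],s["tcp_pos"],s["wrist_force"],s["finger_gap"])
ims=[]
for n,(r,c) in (("scene",(110,180)),("side",(110,180))):
    p=get_image(n);q=p["frame"][r:r+240,c:c+240,::-1];ims.append(cv2.resize(q,None,fx=1.6,fy=1.6,interpolation=cv2.INTER_CUBIC))
cv2.imwrite("pics/g.png",np.hstack(ims))
E
```

```text
14.3833 [ 0.3979433  -0.30186614  0.2335296 ] [-0.92399576 -1.04931626 -0.08675557] 0.03191651864249747
```

View pics/g.png

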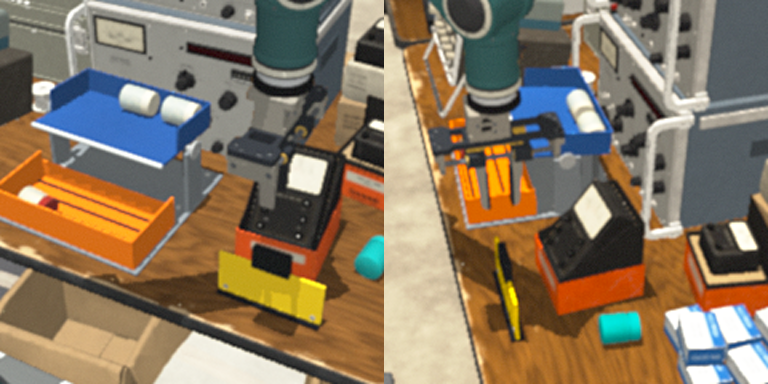

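The card stands upright on the bench at crop (270,290). The cream jars are at the back of the tray (140,100 and 180,110), the red jar is in the catch tray (38,198), and the blue tray is at rest.

```bash
python3 -c "
from rig import *
print(sign_off())"
```

```text
the job is handed in; nothing more can be done
None
```

I handed the job in at about 14.5 s. In the last pictures the red-lidded jar lies in the catch tray, both cream-lidded jars are in the blue tray, which is back at rest, and the card stands upright on the bench clear of the stand; the hand-in returned no verdict.

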